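Third hand at the welding fixture: set two pins, press a tube to the rail

TASK

Drop the two plain steel locating pins from the wooden rack, one by one, into the two yellow-ringed bores of the fixture plate until their shoulders sit fully home on the plate. Then lay the loose 200 mm square tube flat on the plate in its yellow outline, close along both pins, butt its end squarely against the clamped rail and keep pressing it against the rail with a steady push of about 15 N so that the welder can tack the joint: finish while still holding and pressing it. Leave the other tools, bolts and offcut where they are.

Things in the scene. Friction and masses are not known exactly. Their poses are not given: they have to be found in the camera images.
- pin_a: plain bright-steel locating pin, 0.33 kg, upright in the rack. Shank d 22 x 22 mm long with a 3 mm lead-in taper at the foot; above it a shouldered body d 32 x 45 mm (to grip). Origin: centre of the shank's underside, z up the pin. In the rack the shoulder rests on the rack's top (origin 13 mm above the bench); home in the plate the origin is 3 mm above the bench, the body 25 to 70 mm above it
- pin_b: second locating pin, same as pin_a; either pin may go in either yellow bore
- pin_rack: fixed wooden block 230 x 66 x 35 mm on the bench to the robot's right, origin under its centre, x along its length. Four bores, d 23.5 mm, in a row along x (at -84, -28, 28, 84 mm) hold the two plain pins and two red-knobbed clamping bolts (same shank, star knob 42 mm wide, 72 mm overall) in any order
- fixture_plate: fixed steel welding fixture plate 360 (x) x 320 (y) x 25 mm thick on the bench, top 25 mm above it; origin under its centre, x pointing away from the robot towards the rail. Through bores, diameter 23.5 mm with lightly chamfered mouths, at x = -120 and -20 mm, y = -100, 0 and 100 mm (100 mm grid)
- yellow_marks: yellow paint: rings (outer d 40 mm) round two bores of one row (plate y = 0 or -100 mm; blue marks of another job on the other) and, on their +y side, corner strokes of the tube's outline. Origin: on the plate's top (25 mm up), midway between the ringed bores; x square to the rail, whose near face is at x = 130 mm; y left. Tube in place: x -70 to 130, y 16 to 56 mm (centre 30, 36, 20)
- yellow_bore_near (a point): centre of the mouth of the yellow-ringed bore nearer the robot, level with the plate's top; bore diameter 23.5 mm, through the 25 mm plate; the bores are 100 mm apart
- yellow_bore_far (a point): centre of the mouth of the yellow-ringed bore farther from the robot (nearer the rail)
- rail: grey square tube 40 x 40 x 300 mm fixed across the far part of the plate by two toggle clamps near its ends (arm height 65 mm above the plate, red handles beyond it); it does not move and is rigid. The near side face, 40 mm high, is what the loose tube butts against. A push felt at the wrist also contains the tube's friction on the plate (coefficient about 0.6), so let the tube rest lightly
- rail_face (a point): middle of the rail's near face, 20 mm above the plate
- tube: loose square steel tube, blue-grey, 200 mm long, 40 x 40 mm outside, 3 mm wall, open ends, about 0.6 kg, lying on the bench to the robot's left. Origin: centre of its underside; x along its length, roughly away from the robot at the start; either end may meet the rail. Between the two set pins' bodies 68 mm stay clear along the tube, room for one finger
- tube_mid (a point): centre of the tube, 20 mm above its underside
- bolt_a: red star-knobbed clamping bolt in the rack, to be left alone
- bolt_b: second red star-knobbed clamping bolt in the rack, to be left alone
- offcut: rusty offcut of 40 x 40 mm square tube, only 70 mm long, loose on the bench beyond the rack, to be left alone; origin under its centre
- weld_magnet: red triangular welding magnet about 100 x 100 x 22 mm lying flat on the bench beyond the tube, to be left alone
- chipping_hammer: chipping hammer, 260 mm long, lying on the bench between robot and rack, up to 24 mm high, to be left alone
- wire_brush: wooden wire brush, 270 mm long and 36 mm high, lying on the bench between robot and tube, to be left alone
Things that resemble listed ones, but are neither listed nor needed, are in the scene too. Leave any green or purple look-alike of the pin_b alone. Leave any green look-alike of the tube alone.

How it is judged:
On the way, in this order (a step that is already met when the one before it is completed fails the run):
1. one locating pin is fully home in a yellow-ringed bore and let go ((((horizontal distance between pin_a and yellow_bore_near below 0.003 m and height (world z) of pin_a below 0.006 m and angle between pin_a's own z axis and vertical below 0.06 rad) and contact force between the fingers and pin_a below 0.1 N) or ((horizontal distance between pin_a and yellow_bore_far below 0.003 m and height (world z) of pin_a below 0.006 m and angle between pin_a's own z axis and vertical below 0.06 rad) and contact force between the fingers and pin_a below 0.1 N) or ((horizontal distance between pin_b and yellow_bore_near below 0.003 m and height (world z) of pin_b below 0.006 m and angle between pin_b's own z axis and vertical below 0.06 rad) and contact force between the fingers and pin_b below 0.1 N) or ((horizontal distance between pin_b and yellow_bore_far below 0.003 m and height (world z) of pin_b below 0.006 m and angle between pin_b's own z axis and vertical below 0.06 rad) and contact force between the fingers and pin_b below 0.1 N))), for 0.1 s.
2. both locating pins are fully home in the two yellow-ringed bores and let go ((((horizontal distance between pin_a and yellow_bore_near below 0.003 m and height (world z) of pin_a below 0.006 m and angle between pin_a's own z axis and vertical below 0.06 rad) and (horizontal distance between pin_b and yellow_bore_far below 0.003 m and height (world z) of pin_b below 0.006 m and angle between pin_b's own z axis and vertical below 0.06 rad)) or ((horizontal distance between pin_a and yellow_bore_far below 0.003 m and height (world z) of pin_a below 0.006 m and angle between pin_a's own z axis and vertical below 0.06 rad) and (horizontal distance between pin_b and yellow_bore_near below 0.003 m and height (world z) of pin_b below 0.006 m and angle between pin_b's own z axis and vertical below 0.06 rad))) and contact force between the fingers and pin_a below 0.1 N and contact force between the fingers and pin_b below 0.1 N), for 0.1 s.
3. the tube lies flat on the plate in its outline, along both pins and square to the rail, its end within 15 mm of the rail (x of tube_mid in the frame of yellow_marks between 0.015 and 0.034 m and y of tube_mid in the frame of yellow_marks between 0.0325 and 0.0395 m and z of tube_mid in the frame of yellow_marks between 0.017 and 0.023 m and angle between the x axis of tube and the x axis of yellow_marks, either way round below 0.035 rad), for 0.1 s.
At the end, for the whole second after the job is handed in: Both pins home and upright in the yellow bores (3 mm); the tube flat on the plate (3 mm), under 3.5 mm from both pins on the outline side, square to the rail within 2 degrees, its end still and pressed on the rail by the fingers with 6 to 25 N through the last second (all of step 3 and (((horizontal distance between pin_a and yellow_bore_near below 0.003 m and height (world z) of pin_a below 0.006 m and angle between pin_a's own z axis and vertical below 0.06 rad) and (horizontal distance between pin_b and yellow_bore_far below 0.003 m and height (world z) of pin_b below 0.006 m and angle between pin_b's own z axis and vertical below 0.06 rad)) or ((horizontal distance between pin_a and yellow_bore_far below 0.003 m and height (world z) of pin_a below 0.006 m and angle between pin_a's own z axis and vertical below 0.06 rad) and (horizontal distance between pin_b and yellow_bore_near below 0.003 m and height (world z) of pin_b below 0.006 m and angle between pin_b's own z axis and vertical below 0.06 rad))) and x of tube_mid in the frame of yellow_marks above 0.026 m and contact force between tube and rail between 6 and 25 N and contact force between the fingers and tube above 3 N and linear speed of tube below 0.02 m/s); the arm keeps its last pose, push and grip.
It fails at once if a red-knobbed bolt is moved more than 20 mm (distance of any of bolt_a, bolt_b from where it was at the start of the episode above 0.02 m).
It fails at once if the short offcut, the welding magnet, the chipping hammer or the wire brush is moved more than 20 mm (distance of any of offcut, weld_magnet, chipping_hammer, wire_brush from where it was at the start of the episode above 0.02 m).
It also fails if it takes over 72 s, if anything falls off the work surface, if the arm or the gripper's body presses on something with over 40 N, if the wrist force passes 120 N, or if a joint passes its speed limit or range.

ROBOT

A 7-joint arm with a two-finger parallel gripper is mounted at the origin on the work surface. World frame = base frame: x ahead of the robot, y to its left, z up, the work surface at z = 0. Lengths are in m, angles in rad, forces in N, time in s.
With the tool pointing down it reaches from about 0.425 to 0.925 m from the base axis. Payload 6.8 kg.
Tool frame: the origin (TCP) lies midway between the tips of the shut fingers; the grasp point (between the pads) lies bot.grip_point_offset behind it (bot.grip_point_offset is the distance from the TCP to the grasp point, in m); z points along the fingers, y is the line along which they close (so a half turn about z gives the same grasp; the last joint's range is limited). The gripper opens to 85 mm and grips with 20 to 120 N. Pads are 22 mm wide; open, the fingers measure 114 mm over their backs; the gripper's body (76 mm by 85 mm) begins 54 mm behind the grasp point. The pads swing forward as they close: fully open they stand 13 mm farther back than shut.
Start: joints at [-1.303, 0.477, 0.022, 1.555, -0.011, 1.109, -0.083], TCP at [0.248, 0.628, 0.231] pointing down, gripper open.
Joint ranges: [-2.96, 2.96], [-0.34, 2.1], [-1.41, 1.46], [0.24, 2.44], [-1.37, 4.51], [0.17, 1.92], [-2.96, 2.96]. Speed limits (rad/s): [2.39, 2.39, 3.14, 3.14, 3.14, 3.14, 3.14].

INTERFACE

Orientations are given as a unit quaternion [w, x, y, z].
In Python, from station import get_obs, cams, job, bot gives the robot as it stands.
- The arm moves only by the tool arm_command, never from a script. Its argument "rows" is a list that holds one entry, the list of rows, each a list of 5 numbers: the finger opening in mm, from 0 to 85.4, then the shift along the world's x, y, z in units of 60 mm (1.0 is 60 mm), then the turn about the world's z in units of 0.08 rad (1.0 is 0.08 rad). In form: [[[grip, x, y, z, turn], ...]]. A call has exactly 10 rows; each row shifts and turns the commanded pose from where the row before left it; what a row does not reach is not made up. A row lasts 1/8 s, in which the tool goes at most 62.5 mm and 10.7 degrees, less where a joint would pass 70% of its speed; a pose out of reach is approached as far as the arm can. A call with a number of a shift or a turn outside -1 to 1 is refused whole. A call with a gripper value outside its range is refused whole. The fingers move at their own pace and stop on an object; "newtons" is the grip in N (left out, the last holds). Time passes only in rows, so rows that do not move let the fingers close, or fill a call up. It gives the time, the measured TCP pose, the force, the opening and the grip force at its end, in the units of the state.
- get_obs(): the state, without advancing time (a new reading comes with each control period).
- cams.read_camera(name): name is "scene" or "top" or "wrist"; returns the picture (400x640x3 uint8, red, green, blue); there is no depth.
- cams.camera_params(name): a dict with "K" (3x3 intrinsics, pixels), "extrinsics" (4x4, takes a point from camera to world coordinates). Camera axes: x right, y down, z forward; pixel columns grow to the right and rows downward; lengths in m; the calibration is good to about 2 mm. A picture is of the moment at which its call begins: read the wrist's pose just before it. camera_params takes no time and is no camera call; for the wrist camera it gives the pose at the moment of the call.
- job.hand_in(): hands the job in; it is judged then, once.
The state is a dict: "t": time; "q": joint angles; "joint_vel": joint speeds; "joint_torque": joint torques, N m; "eef_pos": TCP position; "tool_rot": TCP orientation; "contact_force": force on the tool from outside, world axes, zero at the start; "torque": the same for the moment, N m; "gripper_width": opening from 0.0 (shut) to 1.0 (fully open); "grasp_force": force on a finger pad.
Only numpy, scipy, OpenCV 4.12 (cv2) and the standard library are available. Lean on these libraries where they do the work, as an engineer would, in place of code of your own. Each camera call takes 0.05 s, during which the arm holds its last target. There are 200 camera calls.

## Working session

There is one attempt and no reset: what is moved stays moved. The work goes in short steps, Python scripts to look and compute and a tool call to move; the robot and the scene stay as the last step left them, time stands still between calls to the robot, and variables do not carry over. Pictures are saved under pics/ and viewed, at most 10 in all, crops included, and the job is handed in when it is done.

Besides the shell and the picture viewer there is one more tool, called after "Call:" as name([rows], argument=value, ...), one row to a line, values as JSON. arm_command: Moves the arm, as the interface text tells. Its arguments: {"type":"object","properties":{"rows":{"type":"array"},"newtons":{"type":"number"}},"required":["rows"]}

```bash
mkdir -p pics; cat > h.py <<'E'
import numpy as np, cv2
from station import get_obs, cams, job, bot
def grab(name, fn=None):
    p=cams.camera_params(name); im=np.array(cams.read_camera(name))
    if fn: cv2.imwrite('pics/'+fn, im[:,:,::-1])
    return im,np.array(p['K']),np.array(p['extrinsics'])
def ray(K,E,uv,z):
    d=E[:3,:3]@np.linalg.inv(K)@np.array([uv[0],uv[1],1.]); o=E[:3,3]
    return o+d*(z-o[2])/d[2]
def proj(K,E,P):
    c=np.linalg.inv(E)@np.append(P,1); q=K@c[:3]; return q[:2]/q[2]
E
python3 - <<'E'
from h import *
o=get_obs(); print(o, bot.grip_point_offset)
for n in('top','scene'):
    im,K,E=grab(n,n+'0.png'); print(n,K.tolist(),E.round(3).tolist())
E
```

```text
{'t': 0.0, 'q': array([-1.30310562,  0.47778971,  0.02235281,  1.55646251, -0.01151912,
        1.10928249, -0.08309526]), 'joint_vel': array([-2.94811682e-04, -6.81605223e-04, -1.22062087e-03,  2.65504549e-05,
        6.96856881e-04, -4.12110716e-04,  5.83081037e-05]), 'joint_torque': array([ 1.58323005e-04, -5.96449220e+01,  1.60827778e+00, -2.81201130e+01,
        1.25066412e-02,  9.18955629e-03,  1.60478385e-05]), 'eef_pos': array([0.24752938, 0.6273392 , 0.23032826]), 'tool_rot': array([-1.08324182e-04,  1.86788644e-01,  9.82399705e-01, -9.00433537e-04]), 'contact_force': array([-0.36789867,  0.79669152, -0.6362172 ]), 'torque': array([-0.00319645,  0.01470328, -0.0162689 ]), 'grasp_force': 0.0, 'gripper_width': 1.000340019785807} 0.0187
top [[508.85943938248744, 0.0, 317.7980823013553], [0.0, 508.85943938248744, 203.65619235601693], [0.0, 0.0, 1.0]] [[0.023, -0.982, 0.188, 0.216], [-1.0, -0.02, 0.016, 0.023], [-0.012, -0.189, -0.982, 1.465], [0.0, 0.0, 0.0, 1.0]]
scene [[445.02866872916314, 0.0, 315.7900021121342], [0.0, 445.02866872916314, 201.32144798940192], [0.0, 0.0, 1.0]] [[0.849, 0.286, -0.443, 1.119], [0.528, -0.451, 0.72, -0.916], [0.006, -0.845, -0.534, 0.781], [0.0, 0.0, 0.0, 1.0]]
```

View pics/top0.png

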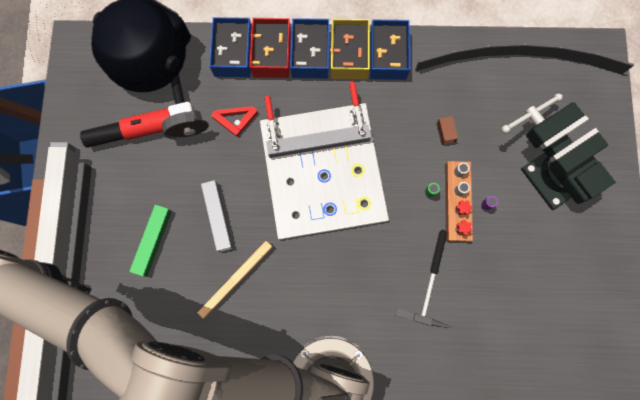

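View pics/scene0.png

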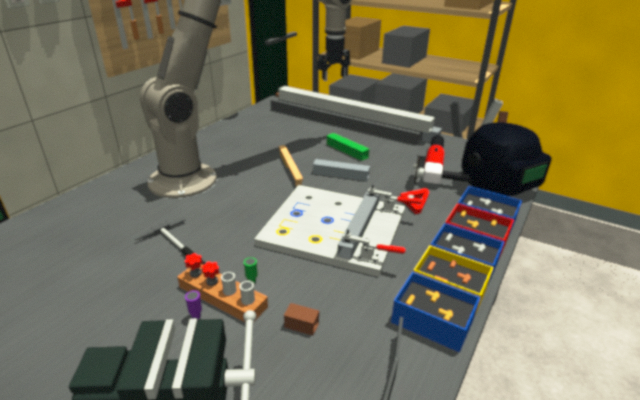

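The top view shows:
- **Plain steel pins:** rack bores at (463,170) and (463,188).
- **Pin look-alikes:** green at (433,189), purple at (490,203), and the red bolts at (464,208) and (464,228).
- **Tubes:** the blue-grey one is at (216,216). Look-alikes are green (151,240), the rusty offcut (448,130) and the rail.
- **Yellow bores:** (364,203) and (358,170).

I choose the two bright pins and the grey tube, and check them in one close crop.

```bash
python3 - <<'E'
from h import *
im=cv2.imread('pics/top0.png'); p=cams.camera_params('top');K=np.array(p['K']);E=np.array(p['extrinsics'])
a=cv2.resize(im[150:250,420:510],None,fx=4,fy=4,interpolation=cv2.INTER_CUBIC)
b=cv2.resize(im[145:245,330:400],None,fx=4,fy=4,interpolation=cv2.INTER_CUBIC)
cv2.imwrite('pics/crop.png',np.hstack([a,b]))
hsv=cv2.cvtColor(im,cv2.COLOR_BGR2HSV)
y=cv2.inRange(hsv,(22,100,120),(35,255,255)); y[:100]=0; y[:,:330]=0;y[:,400:]=0
n,l,s,c=cv2.connectedComponentsWithStats(y)
for i in range(1,n): 
    if s[i,4]>5: print('yel',s[i],c[i],ray(K,E,c[i],.025).round(4))
roi=im[170:262,190:245].astype(int); m=((roi.min(2)>110)).astype(np.uint8)
n,l,s,c=cv2.connectedComponentsWithStats(m); i=1+np.argmax(s[1:,4])
pts=np.argwhere(l==i)[:,::-1]+[190,170]; r=cv2.minAreaRect(pts.astype(np.float32)); print('tube',r,s[i])
bp=cv2.boxPoints(r); print([ray(K,E,q,.04).round(4).tolist() for q in bp], ray(K,E,r[0],.04))
for q in [(463,169),(463,187)]: print('pin',ray(K,E,q,.08))
for q in [(466,208),(465,228)]: print('bolt',ray(K,E,q,.085))
for q in [(433,187),(490,201)]: print('dec',ray(K,E,q,.06))
E
```

```text
yel [351 164  14  13  60] [357.51666667 170.13333333] [ 0.5944 -0.0671  0.025 ]
yel [356 197  15  13  69] [363.04347826 203.23188406] [ 0.4964 -0.0838  0.025 ]
tube ((214.95506286621094, 214.97190856933594), (71.43036651611328, 16.26483726501465), 77.00537872314453) [  10    9   31   73 1136]
[[0.546, 0.3903, 0.04], [0.5578, 0.3452, 0.04], [0.3577, 0.2876, 0.04], [0.3465, 0.3316, 0.04]] [0.45065443 0.33828671 0.04      ]
pin [ 0.58909056 -0.35861071  0.08      ]
pin [ 0.53740426 -0.35702891  0.08      ]
bolt [ 0.47721349 -0.36206164  0.085     ]
bolt [ 0.42163697 -0.35758298  0.085     ]
dec [ 0.54032443 -0.27813349  0.06      ]
dec [ 0.50331737 -0.43672764  0.06      ]
```

View pics/crop.png

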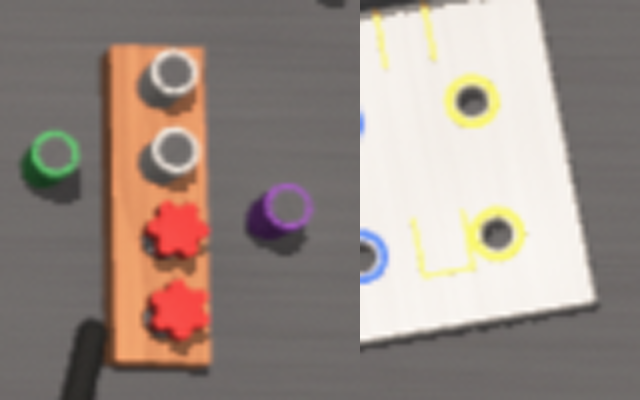

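The crop confirms two bright, plain pins at (463,168) and (463.7,187.5), with red bolts below them. The bores are 99.4 mm apart and the pins 56 mm apart, both as specified. I move towards the plate and rack.

Call:
arm_command([
  [[85,0.45,-0.9,0,0.47],[85,0.45,-0.9,0,0.47],[85,0.45,-0.9,0,0.47],[85,0.45,-0.9,0,0.47],[85,0.45,-0.9,0,0.47],[85,0.45,-0.9,0,0.47],[85,0.45,-0.9,0,0.47],[85,0.45,-0.9,0,0.47],[85,0.45,-0.9,0,0.47],[85,0.2,-0.9,0,0.47]],
], newtons=60)

```text
t: 1.35
eef_pos: [0.5037, 0.0858, 0.2312]
tool_rot: [0.0, -0.0, 1.0, -0.0]
contact_force: [-0.1, 0.1, -0.9]
gripper_width: 0.999
grasp_force: 0.0
```

```bash
python3 - <<'E'
from h import *
o=get_obs(); im,K,E=grab('wrist','w1.png'); print(o['eef_pos'],o['tool_rot'],o['q'],o['contact_force']);print(K.tolist(),E.round(3).tolist())
for P in [(.5944,-.0671,.025),(.4964,-.0838,.025)]: print(proj(K,E,P))
E
```

```text
[0.50366297 0.08584562 0.23123489] [ 2.37881052e-04 -4.54966849e-04  9.99999862e-01 -1.07453816e-04] [-0.49418162  0.20546611  0.23462706  1.95601801 -0.05652011  0.98591936
  1.33859891] [-0.10223895  0.12267425 -0.87691117]
[[344.0989993737821, 0.0, 320.1092094883435], [0.0, 344.0989993737821, 201.625718290422], [0.0, 0.0, 1.0]] [[-0.001, 0.946, 0.325, 0.42], [1.0, 0.001, -0.001, 0.086], [-0.001, 0.325, -0.946, 0.373], [0.0, 0.0, 0.0, 1.0]]
[184.28559822 247.37976642]
[155.93904079 161.51061211]
```

View pics/w1.png

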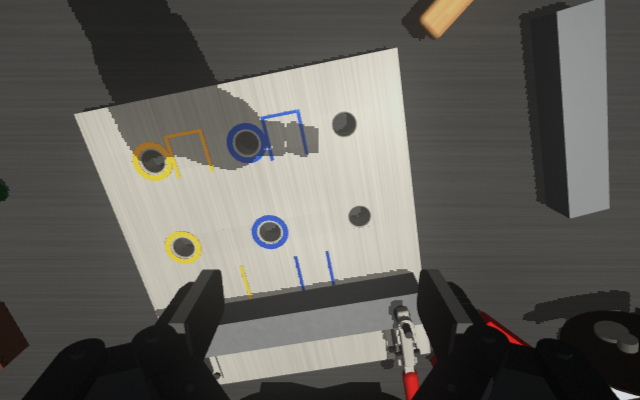

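The wrist view shows the yellow bores at about (152,161) and (183,247), the rail across the bottom and the tube at upper right. I measure the rings here and carry on to the pins.

```bash
cat >> h.py <<'E'
def rings(im,K,E,guess,rad=14,z=.025):
    "fit ellipses to outer contour of yellow rings near guessed world points"
    h=cv2.cvtColor(im,cv2.COLOR_RGB2HSV); m=cv2.inRange(h,(12,110,60),(36,255,255)); out=[]
    yy,xx=np.mgrid[:400,:640]
    for g in guess:
        u=proj(K,E,g); e=np.linalg.norm(proj(K,E,np.array(g)+[0,.0225,0])-u)
        k=(m>0)&(np.hypot(xx-u[0],yy-u[1])<e*1.25)
        p=np.argwhere(k)[:,::-1].astype(np.float32)
        el=cv2.fitEllipse(cv2.convexHull(p)); out.append(ray(K,E,el[0],z)); print(el[0],el[1],out[-1].round(4))
    return out
E
python3 - <<'E'
from h import *
im=cv2.imread('pics/w1.png')[:,:,::-1].copy(); p=cams.camera_params('wrist')
K=np.array(p['K']);E=np.array(p['extrinsics'])
r=rings(im,K,E,[(.4964,-.0838,.025),(.5944,-.0671,.025)]); d=r[1]-r[0]; print(np.linalg.norm(d),np.arctan2(d[1],d[0]))
E
```

```text
(165.6777801513672, 158.5154266357422) (45.63557052612305, 57.09950637817383) [ 0.4929 -0.0831  0.025 ]
(184.10818481445312, 247.31228637695312) (31.283754348754883, 34.18376159667969) [ 0.5942 -0.0779  0.025 ]
0.10144490295532463 0.05158988928607965
```

Call:
arm_command([
  [[60,0.1,-0.92,0,0],[60,0.1,-0.92,0,0],[60,0.1,-0.92,0,0],[60,0.1,-0.92,0,0],[60,0.1,-0.92,0,0],[60,0.1,-0.92,0,0],[60,0.1,-0.92,0,0],[60,0.1,-0.92,0,0],[60,0,0,0,0],[60,0,0,0,0]],
])

```text
t: 2.65
eef_pos: [0.5507, -0.3529, 0.2306]
tool_rot: [-0.001, -0.0, 1.0, 0.001]
contact_force: [-0.2, 0.2, 0.5]
gripper_width: 0.694
grasp_force: 0.0
```

```bash
python3 - <<'E'
from h import *
o=get_obs(); im,K,E=grab('wrist','w2.png'); print(o['eef_pos'],o['tool_rot'],o['q'])
for P in [(.589,-.3586,.08),(.537,-.357,.08)]: print(proj(K,E,P))
E
```

```text
[ 0.55065745 -0.35294644  0.23057203] [-5.08385963e-04 -4.46413132e-05  9.99999698e-01  5.86035553e-04] [ 0.16979019  0.46798146  0.42798813  1.6309268  -0.21321038  1.0906128
  2.22728377]
[314.23206724 223.69291775]
[315.73247961 168.44481878]
```

View pics/w2.png

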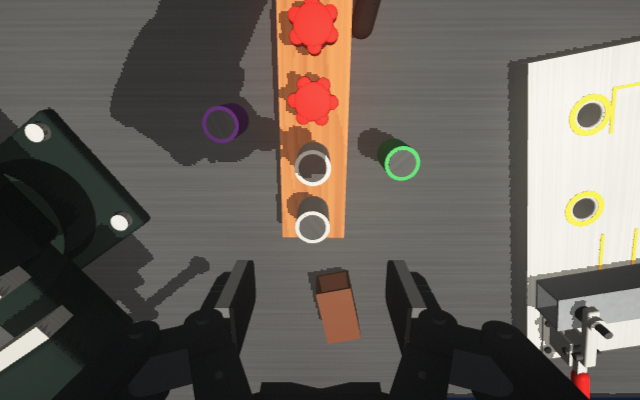

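The wrist view shows the pin tops at about (313,167) and (313,227), red knobs above them, the green and purple decoys at the sides, and both yellow rings at (590,115) and (584,208). I measure all of them.

```bash
cat >> h.py <<'E'
def holes(im,K,E,z=.025):
    "centres of the holes in the yellow ring mask (bore mouths)"
    h=cv2.cvtColor(im,cv2.COLOR_RGB2HSV); m=cv2.inRange(h,(12,110,50),(36,255,255))
    c,hi=cv2.findContours(m,cv2.RETR_CCOMP,cv2.CHAIN_APPROX_NONE); out=[]
    for k,q in enumerate(c):
        if hi[0][k][3]>=0 and cv2.contourArea(q)>150:
            e=cv2.fitEllipse(q); P=ray(K,E,e[0],z); out.append(P); print('hole',np.round(e[0],1),np.round(e[1],1),P.round(4))
    return out
def pintops(im,K,E,guess,z=.08):
    b=(im.min(2)>185).astype(np.uint8); yy,xx=np.mgrid[:400,:640]
    for g in guess:
        k=b&(np.hypot(xx-g[0],yy-g[1])<24); e=cv2.fitEllipse(cv2.convexHull(np.argwhere(k)[:,::-1].astype(np.float32)))
        P=ray(K,E,e[0],z); print('pin',np.round(e[0],1),np.round(e[1],1),P.round(4), 'size mm',(np.array(e[1])/K[0,0]*(E[2,3]-z)*1000/.946).round(1))
E
python3 - <<'E'
from h import *
im=cv2.imread('pics/w2.png')[:,:,::-1].copy(); p=cams.camera_params('wrist')
K=np.array(p['K']);E=np.array(p['extrinsics']); print(E[:3,3])
holes(im,K,E); pintops(im,K,E,[(313,167),(313,227)])
E
```

```text
[ 0.46763651 -0.35246972  0.37305094]
hole [584.1 208.4] [23.5 30.2] [ 0.5942 -0.068   0.025 ]
hole [589.6 114.7] [27.1 34.3] [ 0.4961 -0.087   0.025 ]
pin [312.8 168.3] [33.6 35.7] [ 0.5374 -0.3586  0.08  ] size mm [30.2 32.2]
pin [312.1 226.8] [31.3 34.2] [ 0.5926 -0.3596  0.08  ] size mm [28.2 30.8]
```

Call:
arm_command([
  [[60,0.35,-0.06,0,0],[60,0.35,-0.05,0,0],[60,0,0,-0.75,0],[60,0,0,-0.75,0],[60,0,0,-0.75,0],[60,0,0,0,0],[60,0,0,0,0],[60,0,0,0,0],[60,0,0,0,0],[60,0,0,0,0]],
])

```text
t: 3.95
eef_pos: [0.593, -0.3605, 0.0972]
tool_rot: [0.001, -0.0, 1.0, -0.0]
contact_force: [0.1, -0.1, -0.1]
gripper_width: 0.708
grasp_force: 0.0
```

```bash
python3 - <<'E'
from h import *
print(get_obs()['eef_pos'],get_obs()['tool_rot'])
E
```

```text
[ 0.5930481  -0.36051084  0.0971875 ] [ 5.62731711e-04 -3.52058155e-05  9.99999817e-01 -2.17912294e-04]
```

Call:
arm_command([
  [[60,0,0,-0.44,0],[60,0,0,-0.43,0],[60,0,0,0,0],[20,0,0,0,0],[20,0,0,0,0],[20,0,0,0,0],[20,0,0,0,0],[20,0,0,0,0],[20,0,0,0.3,0],[20,0,0,0.5,0]],
], newtons=60)

```text
t: 5.2
eef_pos: [0.5916, -0.3595, 0.0919]
tool_rot: [-0.002, -0.0, 1.0, 0.001]
contact_force: [0.4, -0.5, -3.6]
gripper_width: 0.357
grasp_force: 60.3
```

Call:
arm_command([
  [[20,0,0,1,0],[20,0.04,0.6,0,0],[20,0,0.9,0,0],[20,0,0.9,0,0],[20,0,0.9,0,0],[20,0,0.9,0,0],[20,0,0.6,0,0],[20,0,0,0,0],[20,0,0,0,0],[20,0,0,0,0]],
])

```text
t: 6.45
eef_pos: [0.5948, -0.0741, 0.1524]
tool_rot: [-0.0, 0.001, 1.0, -0.0]
contact_force: [-0.2, -0.4, -4.0]
gripper_width: 0.357
grasp_force: 60.9
```

```bash
python3 - <<'E'
from h import *
o=get_obs(); im,K,E=grab('wrist','w3.png'); print(o['eef_pos'],o['tool_rot'],o['contact_force'])
holes(im,K,E); p=o['eef_pos']; print('pin foot',proj(K,E,p-[0,0,.032]),'top',proj(K,E,p+[0,0,.035]))
E
```

```text
[ 0.59481782 -0.07410982  0.15240764] [-3.98928716e-05  1.13720659e-03  9.99999285e-01 -3.67514880e-04] [-0.20805819 -0.44298482 -4.0451598 ]
hole [327.3 190.4] [34.1 36.1] [ 0.5942 -0.0687  0.025 ]
hole [302.   61.4] [40.5 43.3] [ 0.4961 -0.0875  0.025 ]
pin foot [320.57403667 241.72378527] top [320.46398656 319.72863104]
```

View pics/w3.png

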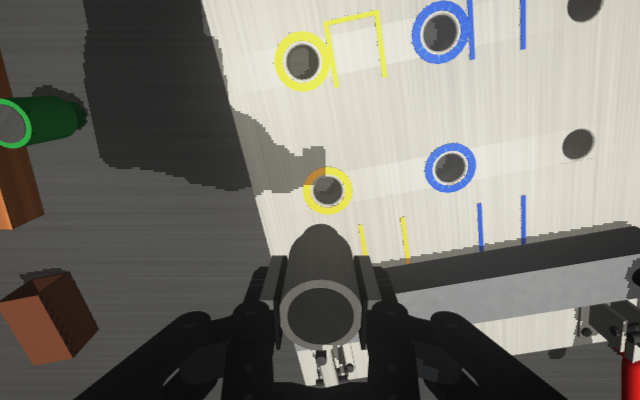

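The picture shows the held pin with its top ring at about (320,314), the far bore at (327,190) and the near bore at (302,61). I check the pin's height and lean in the grip from the top ring and the foot edge.

```bash
python3 - <<'E'
from h import *
im=cv2.imread('pics/w3.png')[:,:,::-1].copy(); p=cams.camera_params('wrist');K=np.array(p['K']);E=np.array(p['extrinsics'])
T=get_obs()['eef_pos']; g=im.min(2).astype(int)
print('row314',g[314,272:290],g[314,352:370]); print('col320 top',g[272:292,320]); print('bot',g[338:358,320]); print('foot col',g[215:235,320]); print('foot rows',g[245,280:300],g[245,340:360])
for h in (.025,.03,.035): print(h,[proj(K,E,T+[dx,dy,h]).round(1).tolist() for dx,dy in((0,-.016),(0,.016),(-.016,0),(.016,0))])
for h in (-.042,-.037,-.032): print(h,[proj(K,E,T+[dx,dy,h]).round(1).tolist() for dx,dy in((0,0),(-.0095,0),(-.011,0))], proj(K,E,T+[-.011,0,h+.003]))
E
```

```text
row314 [ 19  22  29  28  27  28  23  47  84  99 100  97  99 101  97  71  44  44] [ 45  65  93  99 100  99 102 104  96  61  25  30  33  31  30  27  23  25]
col320 top [ 60  58  58  58  58  58  58  76 100 102 102 102 102 102 103 102  44  43
  46  43]
bot [ 45  44  44  44  46  46  77 100 103 102 103 102  68  36  31  33  31  31
  36  74]
foot col [200 202 202 200 200 199 198 197 167  80  63  63  62  63  65  65  66  66
  66  66]
foot rows [200 200 199 201 200 199 201 203 202 196 198 172  94  59  61  60  60  57
  59  60] [ 62  62  62  62  63  62  63  61  77 145 193 194 195 196 201 205 204 202
 198 194]
0.025 [[280.7, 303.6], [360.5, 303.5], [320.5, 268.3], [320.6, 336.2]]
0.03 [[279.2, 311.4], [361.9, 311.3], [320.5, 275.2], [320.6, 344.9]]
0.035 [[277.7, 319.8], [363.4, 319.7], [320.4, 282.5], [320.6, 354.1]]
-0.042 [[320.6, 234.3], [320.6, 219.2], [320.6, 216.8]] [320.56789491 218.73658571]
-0.037 [[320.6, 237.9], [320.6, 222.5], [320.6, 220.1]] [320.56345659 222.09816427]
-0.032 [[320.6, 241.7], [320.6, 226.0], [320.6, 223.5]] [320.55879196 225.63115176]
```

Call:
arm_command([
  [[20,-0.02,0.09,-0.3,0],[20,0,0,-0.6,0],[20,0,0,-0.45,0],[20,0,0,0,0],[20,0,0,0,0],[20,0,0,0,0],[20,0,0,0,0],[20,0,0,0,0],[20,0,0,0,0],[20,0,0,0,0]],
])

```text
t: 7.75
eef_pos: [0.594, -0.0669, 0.0712]
tool_rot: [0.0, -0.0, 1.0, 0.0]
contact_force: [0.6, -0.2, -3.0]
gripper_width: 0.355
grasp_force: 60.7
```

```bash
python3 - <<'E'
from h import *
o=get_obs(); im,K,E=grab('wrist','w4.png'); print(o['eef_pos'],o['tool_rot'],o['contact_force'])
cv2.imwrite('pics/w4c.png',cv2.resize(im[150:360,230:410,::-1],None,fx=2.5,fy=2.5))
E
```

```text
[ 0.59397662 -0.0668577   0.07119709] [ 7.09656026e-05 -1.06202917e-04  9.99999992e-01  2.20532137e-05] [ 0.61480395 -0.16309852 -3.02500251]
```

View pics/w4c.png

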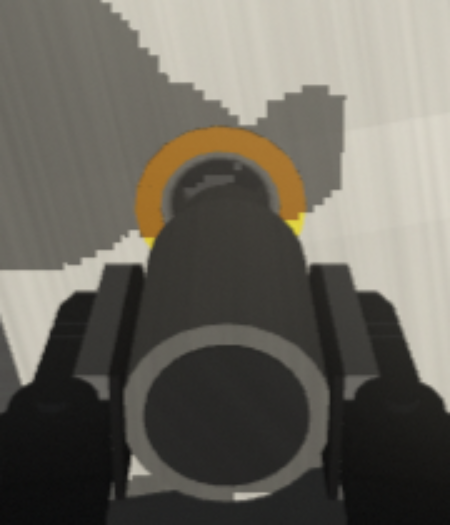

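The crop shows the pin foot just over the far bore, with the ring centre about 2.8 px (1.7 mm) left of the pin axis. I correct y by −1.8 mm and lower gently.

Call:
arm_command([
  [[20,0,-0.03,0,0],[20,0,0,0,0],[20,0,0,-0.08,0],[20,0,0,-0.08,0],[20,0,0,-0.08,0],[20,0,0,-0.08,0],[20,0,0,-0.08,0],[20,0,0,-0.08,0],[20,0,0,0,0],[20,0,0,0,0]],
])

```text
t: 9.05
eef_pos: [0.5944, -0.0685, 0.0423]
tool_rot: [0.0, -0.0, 1.0, -0.0]
contact_force: [4.6, 0.3, -5.5]
gripper_width: 0.358
grasp_force: 60.8
```

Call:
arm_command([
  [[20,0.01,0,-0.03,0],[20,0,0,-0.03,0],[20,0,0,-0.02,0],[20,0,0,0,0],[85,0,0,0,0],[85,0,0,0,0],[85,0,0,0,0],[85,0,0,0,0],[85,0,0,0,0],[85,0,0,0,0]],
])

```text
t: 10.3
eef_pos: [0.5945, -0.0687, 0.0375]
tool_rot: [-0.0, -0.0, 1.0, 0.0]
contact_force: [-0.1, 0.5, 0.2]
gripper_width: 0.994
grasp_force: 0.0
```

Call:
arm_command([
  [[85,0,0,0.6,0],[85,0,0,0.9,0],[60,0,0,0.5,0],[60,-0.15,-0.8,0,0],[60,-0.15,-0.8,0,0],[60,-0.15,-0.8,0,0],[60,-0.15,-0.8,0,0],[60,-0.15,-0.8,0,0],[60,-0.2,-0.8,0,0],[60,0,0,0,0]],
])

```text
t: 11.55
eef_pos: [0.5345, -0.3623, 0.1578]
tool_rot: [-0.0, 0.004, 1.0, -0.002]
contact_force: [0.3, 0.1, -0.4]
gripper_width: 0.7
grasp_force: 0.0
```

Call:
arm_command([
  [[60,0,-0.03,0,0],[60,0,0,0,0],[60,0,0,0,0],[60,0,0,0,0],[60,0,0,0,0],[60,0,0,0,0],[60,0,0,0,0],[60,0,0,0,0],[60,0,0,0,0],[60,0,0,0,0]],
])

```text
t: 12.8
eef_pos: [0.5375, -0.3585, 0.1575]
tool_rot: [-0.0, -0.0, 1.0, 0.0]
contact_force: [0.2, -0.2, 0.4]
gripper_width: 0.703
grasp_force: 0.0
```

```bash
python3 - <<'E'
from h import *
o=get_obs(); im,K,E=grab('wrist','w5.png'); print(o['eef_pos'],o['tool_rot'],o['contact_force'])
u=proj(K,E,(.5374,-.3586,.08)); print(u); pintops(im,K,E,[u]); 
v=proj(K,E,(.5944,-.0687,.07)); print(v); pintops(im,K,E,[v],.07)
E
```

```text
[ 0.5375309  -0.35848783  0.15749974] [-1.72787442e-05 -1.02153045e-04  9.99999994e-01  2.21945694e-05] [ 0.16743425 -0.15943126  0.39581207]
[320.39928494 212.5636047 ]
pin [319.  213.7] [37.2 44.4] [ 0.5382 -0.3596  0.08  ] size mm [25.1 30. ]
[700.32124495 277.9605833 ]Traceback (most recent call last):
  File "<stdin>", line 4, in <module>
  File "h.py", line 33, in pintops
    k=b&(np.hypot(xx-g[0],yy-g[1])<24); e=cv2.fitEllipse(cv2.convexHull(np.argwhere(k)[:,::-1].astype(np.float32)))
                                          ~~~~~~~~~~~~~~^^^^^^^^^^^^^^^^^^^^^^^^^^^^^^^^^^^^^^^^^^^^^^^^^^^^^^^^^^^
cv2.error: OpenCV(4.12.0) /io/opencv/modules/imgproc/src/shapedescr.cpp:356: error: (-215:Assertion failed) n >= 0 && (depth == CV_32F || depth == CV_32S) in function 'fitEllipseNoDirect'
```

Call:
arm_command([
  [[60,0.01,-0.01,-0.5,0],[60,0,0,-0.7,0],[60,0,0,-0.4,0],[60,0,0,-0.28,0],[60,0,0,0,0],[20,0,0,0,0],[20,0,0,0,0],[20,0,0,0,0],[20,0,0,0,0],[20,0,0,0,0]],
])

```text
t: 14.1
eef_pos: [0.539, -0.3598, 0.0462]
tool_rot: [0.001, -0.0, 1.0, -0.001]
contact_force: [-0.7, -0.4, 6.7]
gripper_width: 0.358
grasp_force: 59.1
```

Call:
arm_command([
  [[20,0,0,0.4,0],[20,0,0,0.8,0],[20,0,0,0.6,0],[20,-0.1,0.65,0,0],[20,-0.1,0.9,0,0],[20,-0.1,0.9,0,0],[20,-0.1,0.9,0,0],[20,-0.1,0.9,0,0],[20,-0.1,0.28,0,0],[20,0,0,0,0]],
])

```text
t: 15.35
eef_pos: [0.5015, -0.0855, 0.1526]
tool_rot: [-0.0, -0.002, 1.0, 0.0]
contact_force: [0.2, -0.6, -2.4]
gripper_width: 0.36
grasp_force: 61.4
```

Call:
arm_command([
  [[20,-0.09,0,0,0],[20,0,0,0,0],[20,0,0,0,0],[20,0,0,0,0],[20,0,0,0,0],[20,0,0,0,0],[20,0,0,0,0],[20,0,0,0,0],[20,0,0,0,0],[20,0,0,0,0]],
])

```text
t: 16.6
eef_pos: [0.4968, -0.0873, 0.1527]
tool_rot: [0.0, -0.0, 1.0, 0.0]
contact_force: [1.1, -1.4, -2.6]
gripper_width: 0.354
grasp_force: 61.4
```

```bash
python3 - <<'E'
from h import *
o=get_obs(); im,K,E=grab('wrist','w6.png'); T=o['eef_pos'];print(T,o['tool_rot'],o['contact_force'])
holes(im,K,E); g=im.min(2).astype(int)
print('foot col',g[212:236,320]);print('top',g[270:290,320],'bot',g[340:358,320]); print(g[314,272:290],g[314,352:370])
for h in (.03,.033): print(h,[proj(K,E,T+[dx,dy,h]).round(1).tolist() for dx,dy in((0,-.016),(0,.016),(-.016,0),(.016,0))])
print('farpin top px',proj(K,E,(.5944,-.0687,.07)))
E
```

```text
[ 0.49675144 -0.08727345  0.15271717] [ 8.43331924e-06 -1.08406626e-04  9.99999994e-01  5.84938937e-06] [ 1.05901408 -1.39653875 -2.56450957]
hole [320.2 190.2] [34.1 36.2] [ 0.4961 -0.0875  0.025 ]
foot col [ 81  86 188 211 211 212 211 210 209  97  66  66  67  67  69  70  70  70
  68  70  69  69  68  69]
top [ 62  62  60  60  60  69 103 107 108 107 106 106 109 109  49  48  50  49
  50  51] bot [ 58  99 103 104 106 111 132 199 203 204 201 200 200 200 198 199 197 197]
[ 22  24  28  31  29  30  25  37  78 107 107 106 107 105 102  74  46  47] [ 47  65  96 105 104 106 106 106  90  50  29  34  36  35  34  31  28  29]
0.03 [[279.2, 311.3], [361.9, 311.4], [320.6, 275.2], [320.5, 344.9]]
0.033 [[278.3, 316.3], [362.8, 316.4], [320.6, 279.5], [320.5, 350.3]]
farpin top px [344.01252138 326.14676265]
```

View pics/w6.png

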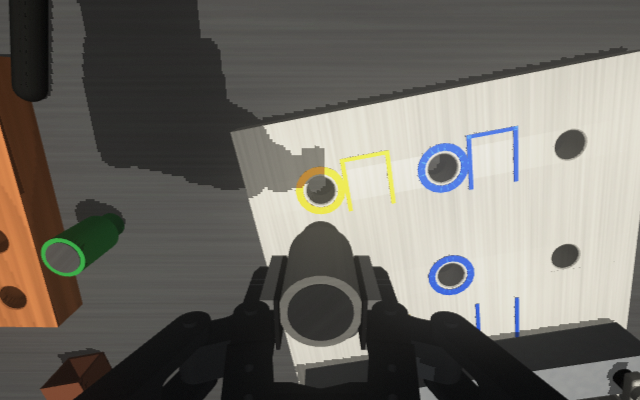

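The pin hangs over the near bore, which is at (320,190). Compared with the first grip, it sits about 1 mm closer to the robot. I adjust x and lower.

Call:
arm_command([
  [[20,0.01,0,-0.3,0],[20,0,0,-0.6,0],[20,0,0,-0.45,0],[20,0,0,-0.1,0],[20,0,0,0,0],[20,0,0,0,0],[20,0,0,-0.05,0],[20,0,0,-0.05,0],[20,0,0,0,0],[20,0,0,0,0]],
])

```text
t: 17.9
eef_pos: [0.4973, -0.0873, 0.0597]
tool_rot: [-0.0, -0.0, 1.0, 0.0]
contact_force: [-0.1, -0.2, -3.1]
gripper_width: 0.361
grasp_force: 61.2
```

Call:
arm_command([
  [[20,0,0,-0.06,0],[20,0,0,-0.06,0],[20,0,0,-0.06,0],[20,0,0,-0.06,0],[20,0,0,0,0],[20,0,0,0,0],[20,0,0,0,0],[20,0,0,0,0],[20,0,0,0,0],[20,0,0,0,0]],
])

```text
t: 19.15
eef_pos: [0.4976, -0.0873, 0.0454]
tool_rot: [0.0, -0.0, 1.0, 0.0]
contact_force: [3.7, 0.6, -3.6]
gripper_width: 0.356
grasp_force: 61.3
```

In the bore, with a slight +x contact; I follow it and lower the rest.

Call:
arm_command([
  [[20,0.01,0,-0.05,0],[20,0,0,-0.05,0],[20,0,0,-0.03,0],[20,0,0,0,0],[85,0,0,0,0],[85,0,0,0,0],[85,0,0,0,0],[85,0,0,0,0],[85,0,0,0.4,0],[85,0,0,0.8,0]],
])

```text
t: 20.4
eef_pos: [0.4964, -0.0871, 0.109]
tool_rot: [-0.002, -0.0, 1.0, -0.0]
contact_force: [0.3, 0.8, 0.1]
gripper_width: 0.998
grasp_force: 0.0
```

Call:
arm_command([
  [[85,0,0,0.9,0],[85,0,0,0.6,0],[85,-0.16,0.95,0,0.5],[85,-0.16,0.95,0,0.5],[85,-0.16,0.95,0,0.5],[85,-0.16,0.95,0,0.5],[85,-0.16,0.95,0,0.5],[85,-0.16,0.95,0,0.5],[85,-0.16,0.95,0,0.5],[85,0,0.2,0,0]],
])

```text
t: 21.65
eef_pos: [0.4288, 0.3282, 0.1994]
tool_rot: [-0.0, -0.143, 0.99, 0.001]
contact_force: [-0.1, -0.4, -0.6]
gripper_width: 0.996
grasp_force: 0.0
```

Call:
arm_command([
  [[85,0,0,0,0],[85,0,0,0,0],[85,0,0,0,0],[85,0,0,0,0],[85,0,0,0,0],[85,0,0,0,0],[85,0,0,0,0],[85,0,0,0,0],[85,0,0,0,0],[85,0,0,0,0]],
])

```text
t: 22.9
eef_pos: [0.4307, 0.3237, 0.1995]
tool_rot: [0.0, -0.14, 0.99, 0.0]
contact_force: [0.6, -0.1, -0.2]
gripper_width: 0.998
grasp_force: 0.0
```

```bash
python3 - <<'E'
from h import *
o=get_obs(); im,K,E=grab('wrist','w7.png'); T=o['eef_pos'];print(T,o['tool_rot'],o['contact_force'],o['q'])
print('top corners pred',[proj(K,E,q).round(0).tolist() for q in [(.546,.39,.04),(.5578,.3452,.04),(.3577,.2876,.04),(.3465,.3316,.04)]])
E
```

```text
[0.43074418 0.32372195 0.19952342] [ 6.53151314e-06 -1.39614540e-01  9.90205928e-01  1.97891761e-05] [ 0.60778421 -0.11723385 -0.19453105] [-0.89338052  0.28851242  0.16062101  1.9244075  -0.05670448  0.93292395
  1.14543778]
top corners pred [[351.0, 302.0], [306.0, 301.0], [303.0, 88.0], [358.0, 90.0]]
```

View pics/w7.png

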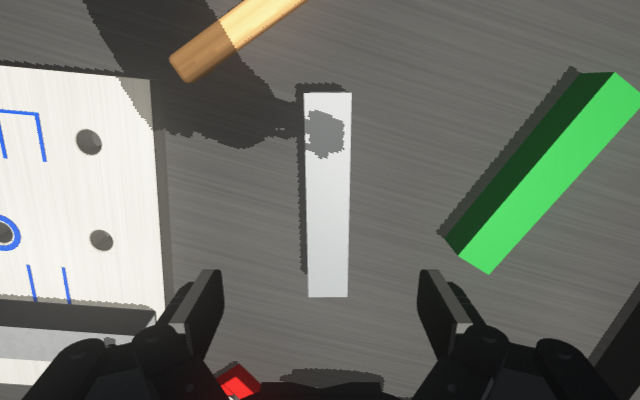

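The tube's top face spans (304,93), (351,93), (348,297) and (309,297), nearly in line with the tool. I fit its edges.

```bash
python3 - <<'E'
from h import *
im=cv2.imread('pics/w7.png')[:,:,::-1].copy(); p=cams.camera_params('wrist');K=np.array(p['K']);E=np.array(p['extrinsics'])
g=im.min(2).astype(float)
L=[];R=[]
for v in list(range(98,108))+list(range(165,290)):
    c=np.where(g[v,290:365]>160)[0]+290; L.append(ray(K,E,(c[0]-.5,v),.04)[:2]); R.append(ray(K,E,(c[-1]+.5,v),.04)[:2])
L,R=np.array(L),np.array(R)
for q in (L,R): a=np.polyfit(q[:,0],q[:,1],1); print('ang',np.arctan(a[0]), 'y at .43',np.polyval(a,.43), 'resid',np.std(q[:,1]-np.polyval(a,q[:,0])))
rows=np.where(g[80:310,330]>100)[0]+80; print(rows[0],rows[-1],ray(K,E,(327.5,rows[0]-.5),.04),ray(K,E,(328,rows[-1]+.5),.04))
E
```

```text
ang 0.28824418787746725 y at .43 0.3092098741745468 resid 0.0002798096794379493
ang 0.2870137571795632 y at .43 0.35097952066063326 resid 0.00026679723329257
80 309 [0.34584094 0.30520667 0.04      ] [0.56165075 0.3694571  0.04      ]
```

```bash
python3 - <<'E'
from h import *
p=cams.camera_params('wrist');K=np.array(p['K']);E=np.array(p['extrinsics'])
im=cv2.imread('pics/w7.png'); print(im.min(2)[84:100,328],im.min(2)[290:304,328])
a=ray(K,E,(327.5,92.5),.04);b=ray(K,E,(328,297.5),.04); c=(a+b)/2; print(a,b,np.linalg.norm(a-b),c, 'grip',c-.03*np.array([.9589,.2836,0]))
E
```

```text
[ 60  61  60  61  62  63  62  76 152 224 229 229 229 229 228 228] [201 201 201 201 201 201 200 125 107 106 103 106 108 108]
[0.3556659  0.30810708 0.04      ] [0.54767859 0.36532523 0.04      ] 0.20035665133274325 [0.45167225 0.33671616 0.04      ] grip [0.42290525 0.32820816 0.04      ]
```

Call:
arm_command([
  [[85,-0.13,0.075,0,0.08],[85,0,0,-0.7,0],[85,0,0,-0.8,0],[85,0,0,-0.8,0],[85,0,0,-0.5,0],[85,0,0,-0.325,0],[85,0,0,0,0],[85,0,0,0,0],[85,0,0,0,0],[85,0,0,0,0]],
])

```text
t: 24.2
eef_pos: [0.4233, 0.3286, 0.0128]
tool_rot: [0.001, -0.143, 0.99, 0.0]
contact_force: [0.1, -0.0, 0.7]
gripper_width: 0.999
grasp_force: 0.0
```

Call:
arm_command([
  [[30,0,0,0,0],[30,0,0,0,0],[30,0,0,0,0],[30,0,0,0,0],[30,0,0,0,0],[30,0,0,0,0],[30,0,0,0,0],[30,0,0,0,0],[30,0,0,0,0],[30,0,0,0,0]],
], newtons=100)

```text
t: 25.45
eef_pos: [0.4231, 0.3285, 0.0125]
tool_rot: [0.0, -0.143, 0.99, 0.0]
contact_force: [-0.4, -0.0, 4.9]
gripper_width: 0.453
grasp_force: 101.8
```

Call:
arm_command([
  [[30,0,0,0.5,0],[30,0,0,0.9,0],[30,0,0,0.9,0],[30,0,0,0.37,0],[30,0.2,-0.5,0,-0.1],[30,0.2,-0.8,0,-0.15],[30,0.2,-0.8,0,-0.15],[30,0.2,-0.8,0,-0.15],[30,0.2,-0.8,0,-0.15],[30,0.2,-0.8,0,-0.15]],
])

```text
t: 26.7
eef_pos: [0.4939, 0.0564, 0.1713]
tool_rot: [-0.001, -0.109, 0.994, -0.0]
contact_force: [0.1, -0.8, -5.1]
gripper_width: 0.449
grasp_force: 102.2
```

Call:
arm_command([
  [[30,0.2,-0.7,0,-0.15],[30,0.2,-0.6,0,-0.15],[30,0.11,-0.34,0,-0.08],[30,0,0,0,0],[30,0,0,0,0],[30,0,0,0,0],[30,0,0,0,0],[30,0,0,0,0],[30,0,0,0,0],[30,0,0,0,0]],
])

```text
t: 27.95
eef_pos: [0.5255, -0.0401, 0.1722]
tool_rot: [0.0, -0.094, 0.996, 0.0]
contact_force: [-0.3, 0.5, -4.6]
gripper_width: 0.452
grasp_force: 102.2
```

```bash
python3 - <<'E'
from h import *
o=get_obs(); im,K,E=grab('wrist','w8.png'); T=o['eef_pos'];r=o['tool_rot'];print(T,r,'yaw',2*np.arctan2(-r[1],r[2]),o['contact_force'],o['torque'],o['gripper_width'])
im,K,E=grab('top','t8.png')
cv2.imwrite('pics/t8c.png',cv2.resize(im[60:260,230:430,::-1],None,fx=3,fy=3,interpolation=cv2.INTER_CUBIC))
w=cv2.imread('pics/w8.png'); cv2.imwrite('pics/c8.png',np.hstack([w, np.zeros((400,2,3),np.uint8)]))
E
```

```text
[ 0.5255348  -0.04012459  0.1722342 ] [ 1.18561310e-05 -9.39994966e-02  9.95572245e-01  2.17344743e-05] yaw 0.18827695682339196 [-0.31366697  0.49793322 -4.6005893 ] [-0.01389826  0.11023519  0.04945939] 0.45213593018350234
```

View pics/w8.png

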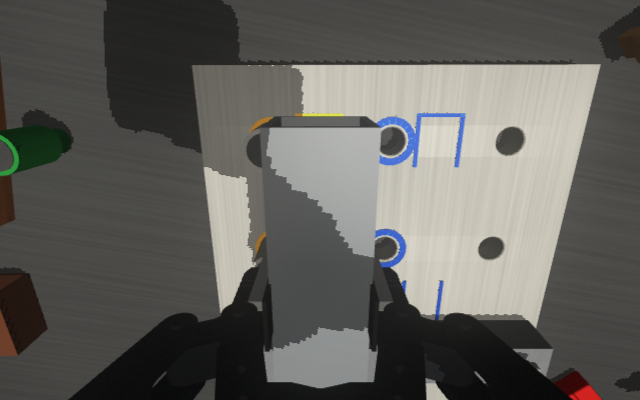

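The tube is held square to the plate, with one pin at (258,150) clear to its left. I lower it beside the pins.

Call:
arm_command([
  [[30,0,0,-0.5,0],[30,0,0,-0.7,0],[30,0,0,-0.5,0],[30,0,0,-0.25,0],[30,0,0,-0.1,0],[30,0,0,-0.05,0],[30,0,0,0,0],[30,0,0,0,0],[30,0,0,0,0],[30,0,0,0,0]],
])

```text
t: 29.3
eef_pos: [0.5257, -0.0402, 0.0464]
tool_rot: [0.0, -0.094, 0.996, 0.0]
contact_force: [-0.1, 0.5, -4.3]
gripper_width: 0.448
grasp_force: 102.2
```

Call:
arm_command([
  [[30,0,0,-0.05,0],[30,0,0,-0.04,0],[30,0,0,-0.03,0],[30,0,0,0,0],[30,0,0,-0.02,0],[30,0,0,0,0],[30,0,0,0,0],[30,0,0,0,0],[30,0,0,0,0],[30,0,0,0,0]],
])

```text
t: 30.55
eef_pos: [0.5255, -0.0402, 0.0378]
tool_rot: [0.0, -0.094, 0.996, 0.0]
contact_force: [-0.3, 0.3, -4.2]
gripper_width: 0.451
grasp_force: 102.2
```

Call:
arm_command([
  [[30,0,0,-0.02,0],[30,0,0,0,0],[30,0,0,0,0],[30,0,0,0,0],[30,0,0,0,0],[30,0,0,0,0],[30,0,0,0,0],[30,0,0,0,0],[30,0,0,0,0],[30,0,0,0,0]],
])

```text
t: 31.8
eef_pos: [0.5256, -0.0402, 0.0375]
tool_rot: [0.0, -0.094, 0.996, 0.0]
contact_force: [-3.9, 0.2, 5.6]
gripper_width: 0.451
grasp_force: 103.9
```

Call:
arm_command([
  [[30,0,0,0.01,0],[30,0.006,-0.03,0,0],[30,0.006,-0.03,0,0],[30,0,0,0,0],[30,0.05,0.009,0,0],[30,0.05,0.01,0,0],[30,0,0,0,0],[30,0,0,0,0],[30,0,0,0,0],[30,0,0,0,0]],
])

```text
t: 33.05
eef_pos: [0.5295, -0.0435, 0.0375]
tool_rot: [-0.002, -0.093, 0.996, 0.0]
contact_force: [-11.0, 1.9, 14.7]
gripper_width: 0.451
grasp_force: 104.7
```

```bash
cat > s.py <<'E'
from h import *
o=get_obs();T=o['eef_pos'];r=o['tool_rot']; d=T[:2]-[.5453,-.0779]; F=o['contact_force']
R=np.array([[.982,.188],[-.188,.982]]); print('m-frame TCP mm',(R@d*1000).round(2),'z',T[2].round(4),'F m',(R@F[:2]).round(1),F[2].round(1),'yaw',2*np.arctan2(-r[1],r[2]),'pitchroll',r[0],r[3],'tq',o['torque'].round(2))
E
python3 s.py
```

```text
m-frame TCP mm [-9.03 36.71] z 0.0375 F m [-10.4   3.9] 14.7 yaw 0.18698200482290542 pitchroll -0.0024572524619179076 0.00023507143147344763 tq [0.26 1.94 0.07]
```

Call:
arm_command([
  [[30,0,0,0.02,0],[30,0,0,0,0],[30,0,0,0,0],[30,0,0,0,0],[30,0,0,0,0],[30,0,0,0,0],[30,0,0,0,0],[30,0,0,0,0],[30,0,0,0,0],[30,0,0,0,0]],
])

```text
t: 34.3
eef_pos: [0.5322, -0.0426, 0.0384]
tool_rot: [-0.0, -0.094, 0.996, 0.0]
contact_force: [0.1, 0.4, -5.7]
gripper_width: 0.452
grasp_force: 102.2
```

```bash
python3 s.py
```

```text
m-frame TCP mm [-6.19 37.08] z 0.0384 F m [0.2 0.3] -5.7 yaw 0.1882282306081058 pitchroll -7.2122560672689655e-06 1.0557283933561898e-05 tq [-0.04  0.2   0.  ]
```

Call:
arm_command([
  [[30,0.04,0.008,0,0],[30,0.04,0.008,0,0],[30,0,0,0,0],[30,0,0,0,0],[30,0,0,0,0],[30,0,0,0,0],[30,0,0,0,0],[30,0,0,0,0],[30,0,0,0,0],[30,0,0,0,0]],
])

```text
t: 35.55
eef_pos: [0.5371, -0.0417, 0.0384]
tool_rot: [0.0, -0.094, 0.996, 0.0]
contact_force: [-0.3, -0.5, -5.8]
gripper_width: 0.449
grasp_force: 102.2
```

```bash
python3 s.py
```

```text
m-frame TCP mm [-1.28 37.11] z 0.0384 F m [-0.4 -0.4] -5.8 yaw 0.1882031497542477 pitchroll 2.7419783326312546e-06 1.1050705978645876e-05 tq [-0.02  0.16  0.01]
```

Call:
arm_command([
  [[30,0.025,0.005,0,0],[30,0,0,0,0],[30,0,0,0,0],[30,0,0,0,0],[30,0,0,0,0],[30,0,0,0,0],[30,0,0,0,0],[30,0,0,0,0],[30,0,0,0,0],[30,0,0,0,0]],
])

```text
t: 36.8
eef_pos: [0.5386, -0.0414, 0.0384]
tool_rot: [0.0, -0.094, 0.996, 0.0]
contact_force: [-0.0, 0.4, -4.6]
gripper_width: 0.449
grasp_force: 102.2
```

```bash
python3 s.py
```

```text
m-frame TCP mm [ 0.27 37.13] z 0.0384 F m [0.  0.4] -4.6 yaw 0.18820729687230953 pitchroll 1.3445534663452852e-05 1.8796135742167043e-05 tq [0.05 0.14 0.01]
```

Call:
arm_command([
  [[30,0.02,0.004,0,0],[30,0,0,0,0],[30,0,0,0,0],[30,0,0,0,0],[30,0,0,0,0],[30,0,0,0,0],[30,0,0,0,0],[30,0,0,0,0],[30,0,0,0,0],[30,0,0,0,0]],
])

```text
t: 38.05
eef_pos: [0.5386, -0.0414, 0.0381]
tool_rot: [-0.001, -0.094, 0.996, 0.0]
contact_force: [-4.8, -0.7, -3.5]
gripper_width: 0.453
grasp_force: 102.3
```

```bash
python3 s.py
```

```text
m-frame TCP mm [ 0.32 37.13] z 0.0381 F m [-4.8  0.2] -3.5 yaw 0.18795974493667048 pitchroll -0.001030499498911675 6.241214519981784e-05 tq [-0.21  0.95 -0.01]
```

Call:
arm_command([
  [[30,0.015,0.003,0,0],[30,0.015,0.003,0,0],[30,0,0,0,0],[30,0,0,0,0],[30,0,0,0,0],[30,0,0,0,0],[30,0,0,0,0],[30,0,0,0,0],[30,0,0,0,0],[30,0,0,0,0]],
])

```text
t: 39.3
eef_pos: [0.5386, -0.0414, 0.0378]
tool_rot: [-0.003, -0.094, 0.996, 0.0]
contact_force: [-10.4, -1.0, -0.6]
gripper_width: 0.453
grasp_force: 102.8
```

```bash
python3 s.py
```

```text
m-frame TCP mm [ 0.29 37.12] z 0.0378 F m [-10.4   1. ] -0.6 yaw 0.18768546924169835 pitchroll -0.002670242558931269 0.00018615489652847977 tq [-0.22  1.68  0.1 ]
```

Call:
arm_command([
  [[30,0.022,0.004,0.003,0],[30,0,0,0,0],[30,0,0,0,0],[30,0,0,0,0],[30,0,0,0,0],[30,0,0,0,0],[30,0,0,0,0],[30,0,0,0,0],[30,0,0,0,0],[30,0,0,0,0]],
])

```text
t: 40.55
eef_pos: [0.5386, -0.0414, 0.0377]
tool_rot: [-0.004, -0.094, 0.996, 0.0]
contact_force: [-13.5, -1.5, 1.1]
gripper_width: 0.448
grasp_force: 103.1
```

```bash
python3 s.py; python3 - <<'E'
from h import *
im,K,E=grab('wrist','w9.png')
u=[proj(K,E,(x,y,.07)) for x,y in((.4964,-.0873),(.5944,-.0687))]; print(np.round(u,1))
g=im.astype(int)
# tube right/left top edges at z=.065 in m frame
R=np.array([[.982,.188],[-.188,.982]]); e=cv2.Canny(cv2.cvtColor(im,cv2.COLOR_RGB2GRAY),60,150)
l=cv2.HoughLinesP(e,1,np.pi/360,50,minLineLength=60,maxLineGap=8)
for x1,y1,x2,y2 in l[:,0]:
    if 220<x1<420: 
        P=[R@(ray(K,E,q,.065)[:2]-[.5453,-.0779])*1000 for q in((x1,y1),(x2,y2))]; print((x1,y1,x2,y2),np.round(P,1).tolist())
E
```

```text
m-frame TCP mm [ 0.27 37.14] z 0.0377 F m [-13.6   1. ] 1.1 yaw 0.18749022887955194 pitchroll -0.003921975459368928 0.00027338399399099334 tq [-0.34  2.15  0.13]
[[209.6 188.6]
 [233.5 413.1]]
(np.int32(302), np.int32(14), np.int32(639), np.int32(14)) [[-102.7, 31.6], [-102.5, 132.6]]
(np.int32(259), np.int32(132), np.int32(268), np.int32(283)) [[-67.8, 16.7], [-10.5, 16.8]]
(np.int32(282), np.int32(127), np.int32(377), np.int32(126)) [[-69.4, 24.4], [-69.7, 55.7]]
(np.int32(372), np.int32(283), np.int32(376), np.int32(203)) [[-10.4, 56.8], [-42.9, 56.8]]
(np.int32(275), np.int32(116), np.int32(360), np.int32(115)) [[-73.0, 22.2], [-73.3, 50.0]]
```

The tube measures y 16.7 to 56.8, with its near end at x −69.6, square and on target at 13.6 N. I check the near pin's seating before handing in.

```bash
python3 - <<'E'
from h import *
im=cv2.imread('pics/w9.png')[:,:,::-1].copy(); p=cams.camera_params('wrist');K=np.array(p['K']);E=np.array(p['extrinsics'])
u=proj(K,E,(.4964,-.0873,.07)); g=cv2.medianBlur(cv2.cvtColor(im,cv2.COLOR_RGB2GRAY),3)
x,y=np.round(u).astype(int)
for z in(.07,.08): print(z,[proj(K,E,(.4964+a,-.0873+b,z)).round(1).tolist() for a,b in((0,-.016),(0,.016),(-.016,0),(.016,0))])
c=cv2.HoughCircles(g[y-50:y+50,x-50:x+50],cv2.HOUGH_GRADIENT,1,20,param1=80,param2=12,minRadius=20,maxRadius=36); print(None if c is None else (c[0]+[x-50,y-50,0])[:3])
print('row',g[y,x-45:x+45:2]);print('col',g[y-40:y+40:2,x])
im,K,E=grab('top','t9.png'); 
for P in [(.4964,-.0873,.07),(.5944,-.0687,.07)]:
    u=proj(K,E,P); x,y=np.round(u).astype(int); b=(im.min(2)[y-9:y+10,x-9:x+10]); print(u); print(b[::2,::2])
E
```

```text
0.07 [[161.3, 179.9], [257.1, 197.0], [213.9, 141.4], [205.7, 231.8]]
0.08 [[147.0, 188.4], [251.5, 206.9], [203.9, 146.6], [195.9, 244.3]]
[[212.5        188.5         34.29999924]]
row [96 96 96 96 48 41 41 41 41 41 42 41 41 41 40 40 40 39 40 40 40 40 41 40
 40 40 41 42 42 41 42 42 42 42 42 42 42 42 42 43 42 67 99 99 99]
col [100  44  43  43  43  43  41  41  41  41  41  41  41  41  40  40  40  40
  40  40  40  40  41  41  42  42  42  41  42  41  41  41  41  41  42  42
  43  94  95  99]
[365.51960334 200.19345717]
[[100 115  86  56  78  80  69 108 149 149]
 [ 79  86  73  71  52  70  67 111 150 149]
 [ 96  76  72  72  70  52  61 125 151 150]
 [111 102  78  72  72  69  51 133 151 152]
 [110 105 100  77  71  71  67  99 151 152]
 [111 107 102  94  73  71  69  62 139 154]
 [111 106 101  97  83  69  73  83 115 153]
 [110 105  99  94  92  74 100 108  89 152]
 [108 104 100  96  90  82  74  72  63 139]
 [104 102 100  95  89  86  70  68  71 136]]
[359.12555723 166.10661998]
[[126 125 125 122 120 115 112 107 102  95]
 [126 125 124 123 119 114 111 107 101  94]
 [126 125 123 121 118 115 111 106 101  93]
 [126 125 123 121 117 114 110 105  99  91]
 [125 125 122 120 117 113 109 105  98  90]
 [125 124 122 120 117 112 108 105  97  90]
 [125 123 122 120 115 112 108 102  95  89]
 [124 123 121 118 115 111 107 101  95  87]
 [124 123 120 118 114 110 107 100  94  85]
 [125 122 120 118 114 109 107 100  92  85]]
```

The near pin's top is centred at about (211,187), which matches a top at 70 mm (home). The far pin is hidden, but it went to the same depth without resistance. I hand in.

```bash
python3 -c "
from h import *
print(job.hand_in())"
```

```text
the job is handed in; nothing more can be done
None
```

I handed the job in at about 41 s with both pins released in the yellow bores and the tube gripped in its outline, square to the rail and pressed on it at about 13.6 N; no verdict came back. The near pin measured home, but the far pin was hidden from the cameras at the end, so I judged its seating only from insertion depth and force.

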